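# Draw the sole tray to the end of the roller track and latch it

## Robot

A 6-joint arm with a two-finger parallel gripper is mounted at the origin on the work surface. World frame = base frame: x ahead of the robot, y to its left, z up, the work surface at z = 0. Lengths are in mm, angles in rad, forces in N, time in s.
With the tool pointing down it reaches from about 325 to 750 mm from the base axis. Payload 7.6 kg.
Tool frame: the origin (TCP) lies midway between the tips of the shut fingers; the grasp point (between the pads) lies 19 mm behind it (arm.grasp_offset is the distance from the TCP to the grasp point, in mm); z points along the fingers, y is the line along which they close (so a half turn about z gives the same grasp; the last joint's range is limited). The gripper opens to 85 mm and grips with 20 to 120 N. Pads are 22 mm wide; open, the fingers measure 114 mm over their backs; the gripper's body (76 mm by 85 mm) begins 54 mm behind the grasp point. The pads swing forward as they close: fully open they stand 13 mm farther back than shut.
Start: joints at [1.034, 0.052, 1.401, -0, 1.689, -0.07], TCP at [236.254, 468.86, 231.323] pointing down, gripper open.
Joint ranges: [-2.9, 2.9], [-0.91, 2.17], [0.12, 2.37], [-1.06, 4.2], [0.26, 2.73], [-2.93, 2.93]. Speed limits (rad/s): [2.57, 2.57, 3.01, 3.14, 3.14, 3.14].

## Interface

Orientations are given as a unit quaternion [x, y, z, w].
In Python, from station import arm gives the robot as it stands.
- The arm moves only by the tool play_rows, never from a script. Its argument "commands" is a list of rows, each a list of 3 entries, a list of its own where there are three numbers: the closure, from -1 (fully open) to 1 (shut), then the shift along the tool's x, y, z normalised to -1 to 1, where 1 is 4 cm, then the turn about the tool's z normalised to -1 to 1, where 1 is 45 degrees. A call has 1 to 20 rows; each row shifts and turns the commanded pose from where the row before left it, along the tool's axes as they then stand; what a row does not reach is not made up. A row lasts 1/12 s, in which the tool goes at most 41.7 mm and 7.16 degrees, less where a joint would pass 70% of its speed; a pose out of reach is approached as far as the arm can. A call with a number of a shift or a turn outside -1 to 1 is refused whole. A call with a gripper value outside its range is refused whole. The fingers move at their own pace and stop on an object; "force" is the grip in N (left out, the last holds). Time passes only in rows, so rows that do not move let the fingers close. It gives the time, the measured TCP pose, the force, the opening and the grip force at its end, in the units of the state.
- arm.read_state(): the state, without advancing time (a new reading comes with each control period).
- arm.read_camera(name): name is "scene" or "top"; returns a dict with "color" (480x640x3 uint8, blue, green, red), "depth" (480x640 float32, mm along the optical axis (not along the pixel's ray), 0 where there is no reading), "fx", "fy", "cx", "cy" (pixels), "dist_coeffs" ([k1, k2, p1, p2, k3] as OpenCV has them; the pictures are not rectified), "R" (3x3) and "t" (3): a world point X has camera coordinates R X + t. Camera axes: x right, y down, z forward; pixel columns grow to the right and rows downward; lengths in mm; the calibration is good to about 2 mm. A picture is of the moment at which its call begins.
- arm.sign_off(): hands the job in; it is judged then, once.
The state is a dict: "clock": time; "joints": joint angles; "qvel": joint speeds; "effort": joint torques, N m; "eef_pos": TCP position; "ee_rot": TCP orientation; "contact_force": force on the tool from outside, world axes, zero at the start; "wrist_torque": the same for the moment, N m; "grip_width": finger opening in mm; "grip_force": force on a finger pad.
Only numpy, scipy, OpenCV 4.12 (cv2) and the standard library are available. Lean on these libraries where they do the work, as an engineer would, in place of code of your own. Each camera call takes 0.05 s, during which the arm holds its last target. There are 200 camera calls.

## Task

The front tray of outsoles has stopped short on the roller track: hook your fingertips behind its far lip and draw it gently towards you, rolling on the track all the way and not lifted, until its near rim rests against the rubber bumpers of the end stop. Then swing the steel keeper right across behind the tray, as far as it turns, so the tray cannot roll back. Keep both soles in the tray, and leave the next tray on the track and the things on the bench alone.

Things in the scene. Friction and masses are not known exactly. Their poses are not given: they have to be found in the camera images.
- track: Roller track fixed on the bench: 2 blue side rails (282 mm apart inside, 338 outside, tops 75 mm above the bench), steel rollers between, tops at 65. Origin on the bench (z 0) under the lane's middle; x along the track away from the robot, y left, z up. Runs from x -235 to 470; end stop: upright plate across the near end, 120 high, faces of its 2 rubber bumpers at x -220 mm. Position and yaw vary.
- tray: Front tray (nearest the robot): open, grey plastic, 190 (x) by 270 (y) mm over 5 mm walls, 46 high; rim 5 thick stands 10 mm outwards all round. 0.45 kg +-30 %, with soles about 0.7. Origin under its middle, on the roller tops; axes as the track's, 6 mm play to each rail. Starts 70 to 125 mm short of home (home: origin at track x -115 mm). Rolls at 1 to 2 N, stays where left.
- far_lip (a point): Middle of the outer edge of the front tray's far rim (away from the robot): tray frame (105, 0, 43.5) mm; 108.5 mm above the bench. Below the rim the wall's outside is 10 mm nearer the robot. Behind it the track is clear for at least 105 mm, down to the rollers 65 mm above the bench.
- keeper (a joint): Turn of the keeper about its upright pivot, rad, positive clockwise from above. 0: bar points along the track, away from the end stop; below 0: swung outwards to the left (starts -0.6 to -0.1; stop -0.7); 1.571: straight across the lane behind the tray, on its stop (closed). Stays where left (0.1 N m). Closed, it clears the far rim of a tray at home by 10 mm; a tray farther back blocks it.
- keeper_pivot (a point): Pivot axis of the keeper on the left rail, at the middle height of its bar: track frame (8, 175, 106) mm. The keeper is a steel bar 16 mm wide and 16 mm high (underside 98 mm, top 114 mm above the bench), reaching 131 mm from the pivot.
- keeper_knob (a point): Middle of the keeper's upright black plastic knob, 18 mm in diameter, 120 mm from the pivot along the bar, from the bar's top (114 mm) up to 138 mm above the bench; this point is 126 mm above the bench.
- sole_a: Black rubber outsole lying flat in the front tray along its y, in the far half: 238 x 80 mm, 14 mm thick, 24 mm at the heel. Origin on its underside in mid-length.
- sole_b: The other outsole of the pair, in the near half of the front tray; same sizes and origin.
- next_tray_rim (a point): Middle of the near edge of the rim of the next tray, which waits in the queue farther along the track; same shape as the front tray, with a pair of soles in it, 0.75 kg; this point is at track x 220 mm or more, 108.5 mm above the bench. That tray is to be left alone.
- last: Blue plastic shoe last, 240 mm long, 110 mm high, standing on the bench to the right of the track. To be left alone. Origin on the bench under its middle.
- glue_pot: Metal glue pot of 92 mm diameter, 95 mm high, with a brush handle standing out of its lid to 165 mm, on the bench to the left of the track, nearer the robot than the keeper. To be left alone. Origin under its middle.
- insoles: Tied stack of insole boards, 230 x 74 mm, 25 mm high, on the bench to the right of the track. To be left alone. Origin under its middle.
There are look-alikes about, which are no part of the job. Leave any turquoise or yellow look-alike of the sole_a alone.

How it is judged:
By the outcome, as a careful person would: the job done as asked, in the order asked, and still so for the second after the job is handed in, with the robot touching nothing.
It also fails if it takes over 58 s, if anything falls off the work surface, if the arm or the gripper's body presses on something with over 40 N, if the wrist force passes 120 N, or if a joint passes its speed limit or range.

## Working session

There is one attempt and no reset: what is moved stays moved. The work goes in short steps, Python scripts to look and compute and a tool call to move; the robot and the scene stay as the last step left them, time stands still between calls to the robot, and variables do not carry over. Pictures are saved under pics/ and viewed, at most 10 in all, crops included, and the job is handed in when it is done.

Besides the shell and the picture viewer there is one more tool, called after "Emit:" by a JSON object that holds its "name" and its "arguments". play_rows: Moves the arm, as the interface text tells. Scaled input: -1 to 1 covers 4 cm each way for a shift and 45 degrees each way for a turn. Its arguments: {"type":"object","properties":{"commands":{"type":"array"},"force":{"type":"number"}},"required":["commands"]}

```bash
mkdir -p pics; ls; cat > h.py <<'E'
import numpy as np, cv2
from station import arm
def save(n,f):
    c=arm.read_camera(n); cv2.imwrite(f,c["color"]); np.savez(f.replace('.png','.npz'),**{k:np.array(v) for k,v in c.items()}); return c
def load(f): return np.load(f)
def ray(c,px):
    K=np.array([[c["fx"],0,c["cx"]],[0,c["fy"],c["cy"]],[0,0,1.]])
    p=cv2.undistortPoints(np.array(px,float).reshape(-1,1,2),K,np.array(c["dist_coeffs"],float)).reshape(-1,2)
    d=np.c_[p,np.ones(len(p))]; R=np.array(c["R"]);t=np.array(c["t"])
    return -R.T@t, d@R
def onplane(c,px,z):
    o,d=ray(c,px); return o+d*((z-o[2])/d[:,2:3])
def depthpts(c,px):
    o,d=ray(c,px); px=np.array(px).reshape(-1,2).astype(int); return o+d*np.array(c["depth"])[px[:,1],px[:,0]][:,None]
def proj(c,X):
    K=np.array([[c["fx"],0,c["cx"]],[0,c["fy"],c["cy"]],[0,0,1.]])
    return cv2.projectPoints(np.array(X,float).reshape(-1,1,3),cv2.Rodrigues(np.array(c["R"]))[0],np.array(c["t"],float),K,np.array(c["dist_coeffs"],float))[0].reshape(-1,2)
E
python3 - <<'E'
from h import *
for n in("scene","top"):
    c=save(n,f"pics/{n}0.png"); R=np.array(c["R"]); print(n,(-R.T@np.array(c["t"])).round(),R.round(2).tolist(),c["fx"])
print(arm.read_state())
E
```

```text
pics
scene [1165.   -3. 1131.] [[0.02, 1.0, 0.01], [0.85, -0.01, -0.53], [-0.53, 0.02, -0.85]] 516.8044608452707
top [ 436.   34. 1179.] [[-0.03, -1.0, 0.0], [-1.0, 0.03, -0.08], [0.08, -0.0, -1.0]] 483.0864845701041
{'clock': 0.1, 'joints': array([ 1.03373335e+00,  5.27518302e-02,  1.40161967e+00, -1.14971968e-05,
        1.68858907e+00, -7.02896473e-02]), 'qvel': array([-0.00011361, -0.00197347, -0.00245112,  0.00052841,  0.00110852,
       -0.0018705 ]), 'effort': array([ 1.92989915e-03, -3.82579100e+01, -3.60987496e+01, -5.75207082e-06,
        4.75032837e-03,  2.68944308e-05]), 'eef_pos': array([236.09533978, 468.62116365, 230.56991014]), 'ee_rot': array([ 2.31274289e-01,  9.72888347e-01, -6.54373671e-04, -1.99077404e-04]), 'contact_force': array([-0.29750703, -0.08004054, -0.68533482]), 'wrist_torque': array([0.04642634, 0.00845728, 0.02039032]), 'grip_force': 0.0, 'grip_width': 85.14198457460155}
```

View pics/top0.png

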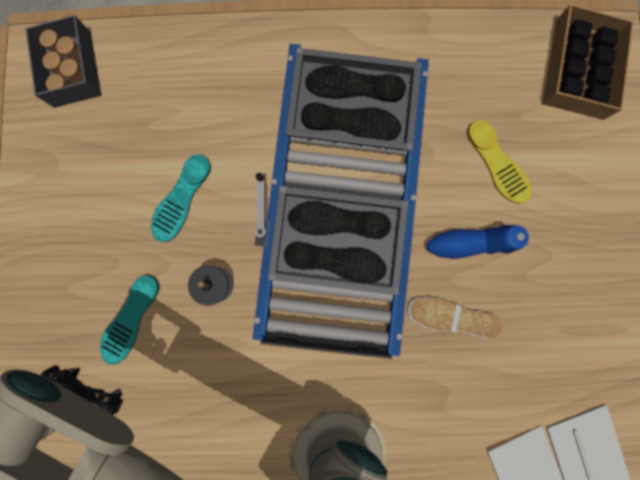

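View pics/scene0.png

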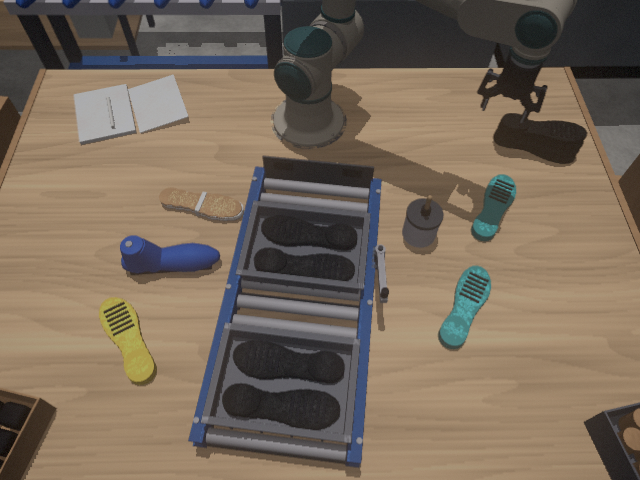

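The top view shows the front tray centred at about (337,240) and the next tray at (352,100). The keeper's pivot is near (260,240) and its knob near (260,178). The end stop is at (325,345).

What could be mistaken for something else:
- **Trays:** the front tray at (337,240) is nearest the robot; the next tray at (352,100) stays alone.
- **Soles:** the black pair lies in the front tray. The turquoise soles at (180,198) and (130,318) and the yellow one at (500,160) are look-alikes.
- **Keeper:** it is the only bar on the left rail.

```bash
python3 - <<'E'
from h import *
c=load("pics/top0.npz"); im=c["color"]
hsv=cv2.cvtColor(im,cv2.COLOR_BGR2HSV)
m=cv2.inRange(hsv,(100,120,50),(130,255,255)); m[:,:245]=0; m[:,430:]=0; m[360:]=0
n,l,s,_=cv2.connectedComponentsWithStats(m)
P=[]
for i in range(1,n):
    if s[i][4]<300: continue
    ys,xs=np.nonzero(l==i); w=onplane(c,np.c_[xs,ys],75)[:,:2]; r=cv2.minAreaRect(w.astype(np.float32)); print("rail",s[i],np.round(r[0],1),np.round(r[1],1),r[2]); P.append(w)
    v=cv2.fitLine(w.astype(np.float32),cv2.DIST_L2,0,.01,.01).ravel(); print("yaw",np.degrees(np.arctan2(v[1],v[0])),v)
    d=depthpts(c,np.c_[xs,ys]); print("z med",np.median(d[:,2]))
w=np.vstack(P); r=cv2.minAreaRect(w.astype(np.float32)); print("all",r)
# depth-based map
ys,xs=np.mgrid[150:380,240:430]; px=np.c_[xs.ravel(),ys.ravel()]; d=depthpts(c,px)
z=d[:,2].reshape(xs.shape); 
rim=((z>100)&(z<116)).astype(np.uint8)*255
n,l,s,cc=cv2.connectedComponentsWithStats(rim)
for i in range(1,n):
    if s[i][4]>25:
        q=d.reshape(*xs.shape,3)[l==i]; r=cv2.minAreaRect(q[:,:2].astype(np.float32)); print("rim",s[i],np.median(q[:,2]).round(1),np.round(r[0],1),np.round(r[1],1),round(r[2],2))
cv2.imwrite("pics/crop1.png",cv2.resize(np.hstack([im[150:370,240:430],cv2.cvtColor(rim[:220],cv2.COLOR_GRAY2BGR)]),None,fx=2.1,fy=2.1,interpolation=cv2.INTER_CUBIC))
E
```

```text
rail [ 254   45   45  295 2287] [640.  125.5] [ 27.9 697.4] 82.22884368896484
yaw -7.7019753 [ 9.9097860e-01 -1.3402036e-01  6.0530072e+02  1.3186024e+02]
z med 75.69280571419245
rail [ 387   75   39  280 2196] [ 577.4 -173.8] [ 28.5 658.8] 81.93711853027344
yaw -8.517589 [ 9.8897046e-01 -1.4811301e-01  5.4414465e+02 -1.7245325e+02]
z med 75.32681864913002
all ((618.160888671875, -26.170135498046875), (332.3161315917969, 698.1350708007812), 81.93711853027344)
rim [ 17  24   9  64 332] 113.9 [593.4 159.4] [141.7  17.9] 0.18
rim [  28   36  140  109 2921] 111.3 [511.8 -12.1] [290.4 210.7] 81.52
rim [ 68 195  34   6  42] 108.0 [276.   25.6] [72.9  1.1] 81.77
rim [103 197  36   5  55] 110.8 [271.2 -52.9] [10.  76.1] 0.82
```

View pics/crop1.png

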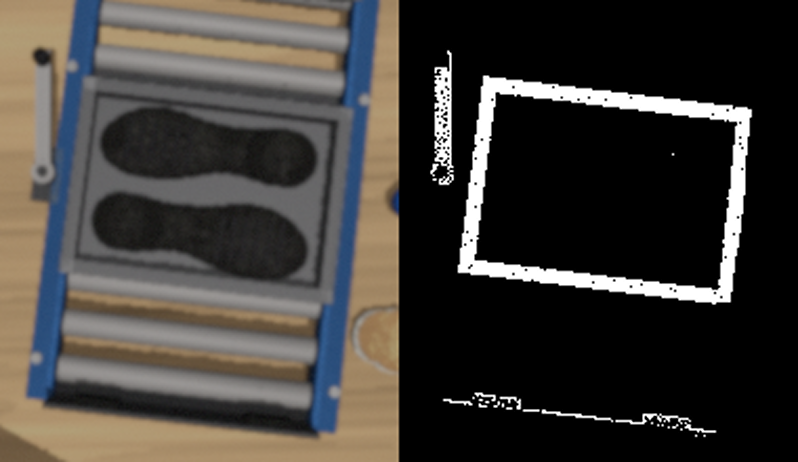

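The rim measures 290x211 mm at z 111, which matches the front tray. Its centre is (512,-12) and its yaw is about -8.2°. The track origin comes out near (502,-10), so the tray is about 125 mm short. The keeper is at about -0.14 rad. Next I move above the clear gap behind the far lip.

Emit:
{"name": "play_rows", "arguments": {"commands": [[-1,[0,0,0],-0.14],[-1,[0,0,0],-0.14],[-1,[0,0,0],-0.14],[-1,[-0.7,-0.64,0],0],[-1,[-0.7,-0.64,0],0],[-1,[-0.7,-0.64,0],0],[-1,[-0.7,-0.64,0],0],[-1,[-0.7,-0.64,0],0],[-1,[-0.7,-0.64,0],0],[-1,[-0.7,-0.64,0],0],[-1,[-0.7,-0.64,0],0],[-1,[-0.7,-0.64,0],0],[-1,[-0.7,-0.64,0],0],[-1,[-0.7,-0.64,0],0],[-1,[-0.7,-0.64,0],0],[-1,[-0.7,-0.64,0],0],[-1,[-0.7,-0.64,0],0],[-1,[-0.7,-0.64,0],0],[-1,[-0.7,-0.64,0],0],[-1,[-0.7,-0.64,0],0]]}}

```text
clock: 1.77
eef_pos: [649.1, -28.9, 230.6]
ee_rot: [0.068, 0.998, 0.0, -0.0]
contact_force: [1.3, 1.0, -0.5]
grip_width: 85.2
grip_force: 0.0
```

Emit:
{"name": "play_rows", "arguments": {"commands": [[-1,[0,0,0.6],0],[-1,[0,0,0.6],0],[-1,[0,0,0.6],0],[-1,[0,0,0.6],0],[-1,[0,0,0.6],0],[-1,[0,0,0.5],0],[-1,[0,0,0.3],0],[-1,[0,0,0],0]]}}

```text
clock: 2.43
eef_pos: [646.5, -27.1, 75.3]
ee_rot: [0.068, 0.998, 0.0, -0.003]
contact_force: [0.7, 0.5, -0.2]
grip_width: 85.4
grip_force: 0.0
```

```bash
python3 - <<'E'
from h import *
c=save("scene","pics/s1.png"); print(arm.read_state()["eef_pos"],arm.read_state()["contact_force"])
cv2.imwrite("pics/s1c.png",cv2.resize(c["color"][130:430,180:480],None,fx=2,fy=2,interpolation=cv2.INTER_CUBIC))
E
```

```text
[647.5627504  -27.13927113  77.78950594] [-0.07586411  0.65477858  0.39618912]
```

View pics/s1c.png

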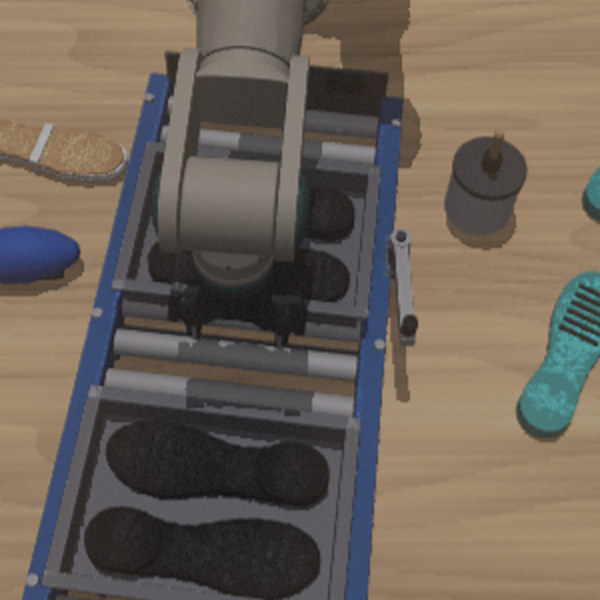

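The crop shows both fingertips in the gap just behind the far rim, at about (195,335) and (285,340), clear of the next tray. I'll start the gentle pull along tool +x.

Emit:
{"name": "play_rows", "arguments": {"commands": [[-1,[0.1,0,0],0],[-1,[0.1,0,0],0],[-1,[0.1,0,0],0],[-1,[0.06,0,0],0],[-1,[0.05,0,0],0],[-1,[0.05,0,0],0],[-1,[0.05,0,0],0],[-1,[0.05,0,0],0],[-1,[0.05,0,0],0],[-1,[0.06,0,0],0],[-1,[0.07,0,0],0],[-1,[0.08,0,0],0],[-1,[0.09,0,0],0],[-1,[0.1,0,0],0],[-1,[0.1,0,0],0],[-1,[0.1,0,0],0],[-1,[0.1,0,0],0],[-1,[0.1,0,0],0],[-1,[0.1,0,0],0],[-1,[0.1,0,0],0]]}}

```text
clock: 4.15
eef_pos: [584.2, -18.3, 79.4]
ee_rot: [0.068, 0.998, 0.0, 0.0]
contact_force: [1.2, 0.5, 2.1]
grip_width: 85.1
grip_force: 0.9
```

Emit:
{"name": "play_rows", "arguments": {"commands": [[-1,[0.1,0,0],0],[-1,[0.1,0,0],0],[-1,[0.1,0,0],0],[-1,[0.1,0,0],0],[-1,[0.1,0,0],0],[-1,[0.1,0,0],0],[-1,[0.1,0,0],0],[-1,[0.1,0,0],0],[-1,[0.1,0,0],0],[-1,[0.1,0,0],0],[-1,[0.1,0,0],0],[-1,[0.1,0,0],0],[-1,[0.1,0,0],0],[-1,[0.1,0,0],0],[-1,[0.08,0,0],0],[-1,[0.06,0,0],0],[-1,[0.04,0,0],0],[-1,[0.03,0,0],0]]}}

```text
clock: 5.65
eef_pos: [520.6, -9.7, 79.3]
ee_rot: [0.068, 0.998, -0.0, -0.0]
contact_force: [0.9, 0.7, 0.5]
grip_width: 85.2
grip_force: 0.6
```

```bash
python3 - <<'E'
from h import *
c=save("top","pics/t2.png"); s=arm.read_state(); print(s["eef_pos"],s["contact_force"])
cv2.imwrite("pics/t2c.png",cv2.resize(c["color"][150:380,230:430],None,fx=2.6,fy=2.6,interpolation=cv2.INTER_CUBIC))
E
```

```text
[520.42111549  -9.68599493  79.24940955] [-0.46604314 -0.23881202 -0.22949127]
```

View pics/t2c.png

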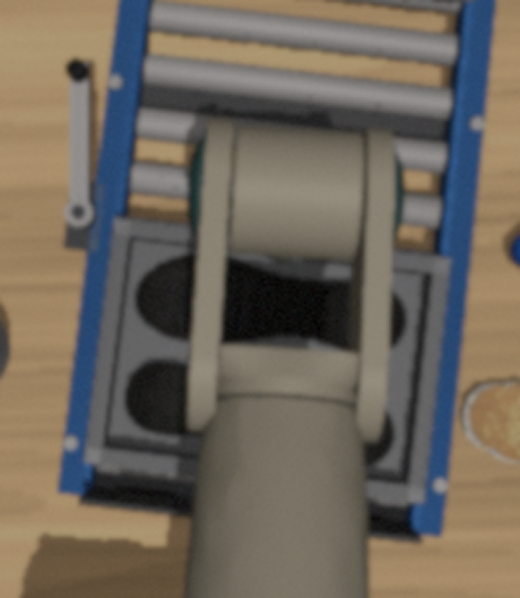

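The tray has followed, with both soles still in it, and the near rim is now just short of the end stop at about (250,490). I'll creep the rest.

Emit:
{"name": "play_rows", "arguments": {"commands": [[-1,[0.03,0,0],0],[-1,[0.03,0,0],0],[-1,[0.03,0,0],0],[-1,[0.03,0,0],0],[-1,[0.03,0,0],0],[-1,[0.03,0,0],0],[-1,[0.03,0,0],0],[-1,[0.03,0,0],0],[-1,[0.03,0,0],0],[-1,[0.03,0,0],0]]}}

```text
clock: 6.53
eef_pos: [508.8, -8.0, 79.2]
ee_rot: [0.068, 0.998, 0.0, -0.0]
contact_force: [1.5, -0.3, -0.6]
grip_width: 85.0
grip_force: 0.7
```

Emit:
{"name": "play_rows", "arguments": {"commands": [[-1,[0.03,0,0],0],[-1,[0.03,0,0],0],[-1,[0.03,0,0],0],[-1,[0.03,0,0],0]]}}

```text
clock: 6.87
eef_pos: [504.2, -7.3, 79.3]
ee_rot: [0.068, 0.998, 0.0, 0.0]
contact_force: [5.8, 0.9, -2.9]
grip_width: 85.6
grip_force: 2.6
```

Contact force has risen at the expected home position (504 against a predicted 503). I'll press a little more to confirm it.

Emit:
{"name": "play_rows", "arguments": {"commands": [[-1,[0.02,0,0],0],[-1,[0.02,0,0],0],[-1,[0,0,0],0]]}}

```text
clock: 7.12
eef_pos: [503.6, -6.4, 79.6]
ee_rot: [0.069, 0.998, 0.001, 0.002]
contact_force: [8.1, 3.8, -4.4]
grip_width: 85.5
grip_force: 3.6
```

The stop is firm at 8 N. Now I release slowly, back off and rise, and measure the knob from the pictures already taken.

Emit:
{"name": "play_rows", "arguments": {"commands": [[-1,[-0.03,0,0],0],[-1,[-0.03,0,0],0],[-1,[-0.05,0,0],0],[-1,[-0.2,0,0],0],[-1,[-0.3,0,0],0],[-1,[0,0,-0.5],0],[-1,[0,0,-0.8],0],[-1,[0,0,-0.8],0],[-1,[0,0,-0.8],0],[1,[0,0,0],0]]}}

```text
clock: 7.95
eef_pos: [529.7, -10.8, 203.0]
ee_rot: [0.068, 0.998, -0.0, 0.006]
contact_force: [0.5, 0.2, 0.7]
grip_width: 75.5
grip_force: 0.0
```

```bash
python3 - <<'E'
from h import *
T=[]
for f,(x0,x1,y0,y1) in(("top0",(250,272,168,192)),("s1",(372,395,280,303))):
    c=load(f"pics/{f}.npz"); g=cv2.cvtColor(c["color"],cv2.COLOR_BGR2GRAY)[y0:y1,x0:x1]
    n,l,s,cc=cv2.connectedComponentsWithStats((g<45).astype(np.uint8)); i=1+np.argmax(s[1:,4]); p=cc[i]+[x0,y0]
    print(f,p.round(1),s[i], onplane(c,p,138 if f=="top0" else 130).round(1)); T.append(ray(c,p))
(o1,d1),(o2,d2)=T; ab=np.linalg.lstsq(np.c_[d1[0],-d2[0]],o2-o1,rcond=None)[0]; print("tri",o1+ab[0]*d1[0],o2+ab[1]*d2[0])
c=load("pics/top0.npz"); print("pivot",onplane(c,[[230+78/2.6+30*0,150+212/2.6]],114), proj(c,[[534.5,162.6,114]]))
E
```

```text
top0 [259.6 176.5] [ 7  6  7  6 29] [[653.3 157.5 138. ]]
s1 [383.6 294.7] [ 9 11  7  7 27] [[661.7 157.3 130. ]]
tri [656.96589561 159.56062594 120.55580508] [656.92613897 158.87681628 120.46611584]
pivot [[534.72295553 161.42760772 114.        ]] [[259.47359601 231.6526686 ]]
```

Emit:
{"name": "play_rows", "arguments": {"commands": [[1,[0,0,0],-0.133],[1,[-0.374,0.65,0],0],[1,[-0.374,0.65,0],0],[1,[-0.374,0.65,0],0],[1,[-0.374,0.65,0],0],[1,[-0.374,0.65,0],0],[1,[-0.374,0.65,0],0],[1,[-0.374,0.65,0],0],[1,[-0.374,0.65,0],0],[1,[0,0,0.5],0],[1,[0,0,0.5],0],[1,[0,0,0.5],0],[1,[0,0,0.5],0],[1,[0,0,0],0],[1,[0,0,0],0]]}}

```text
clock: 9.2
eef_pos: [652.7, 193.3, 113.8]
ee_rot: [0.016, 1.0, -0.0, -0.002]
contact_force: [0.4, -0.2, 1.0]
grip_width: -0.5
grip_force: 0.0
```

```bash
python3 - <<'E'
from h import *
c=save("scene","pics/s3.png"); t=save("top","pics/t3.png"); s=arm.read_state(); print(s["eef_pos"],s["ee_rot"],s["contact_force"])
a=cv2.resize(c["color"][150:350,220:450],None,fx=1.7,fy=1.7*1.5,interpolation=cv2.INTER_CUBIC); b=cv2.resize(t["color"][140:370,220:420],(400,a.shape[0]),interpolation=cv2.INTER_CUBIC)
cv2.imwrite("pics/st3.png",np.hstack([a,b]))
E
```

```text
[653.96152293 193.61693184 117.03013693] [1.62953663e-02 9.99866508e-01 3.13290285e-04 1.15317210e-03] [-0.15279114  0.49980181  0.84295464]
```

View pics/st3.png

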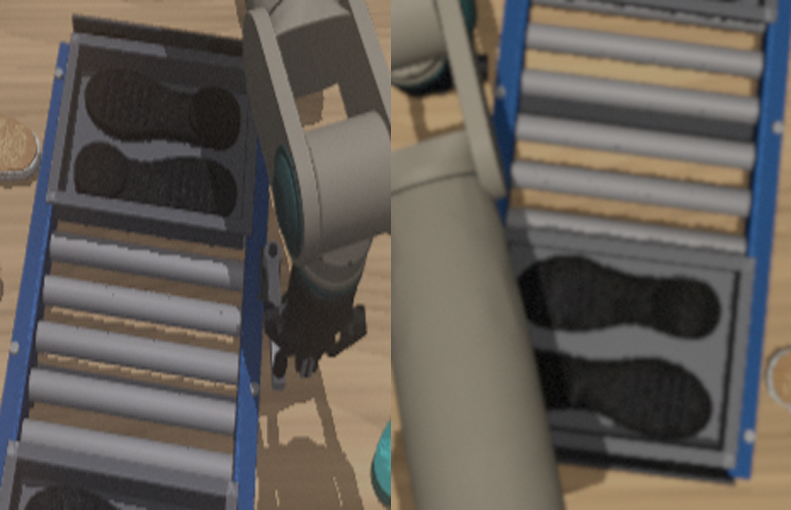

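The tray sits home against the stop with both soles in it. The closed fingers stand just outside the knob, which shows at about (279,365) in the left half. I'll close the gap and begin the arc, turning clockwise.

Emit:
{"name": "play_rows", "arguments": {"commands": [[1,[0,-0.1,-0.08],0],[1,[0,-0.1,0],0],[1,[0,-0.1,0],0],[1,[-0.03,-0.12,0],0.05],[1,[-0.034,-0.21,0],0.089],[1,[-0.034,-0.21,0],0.089],[1,[-0.034,-0.21,0],0.089],[1,[-0.034,-0.21,0],0.089],[1,[-0.034,-0.21,0],0.089],[1,[-0.034,-0.21,0],0.089],[1,[-0.034,-0.21,0],0.089],[1,[-0.034,-0.21,0],0.089],[1,[0,0,0],0]]}}

```text
clock: 10.38
eef_pos: [643.3, 108.7, 119.3]
ee_rot: [0.312, 0.95, 0.0, 0.0]
contact_force: [0.3, 0.6, 0.1]
grip_width: 0.0
grip_force: 0.0
```

```bash
cat > k.py <<'E'
from h import *
s=arm.read_state(); q=s["ee_rot"]; h=90-2*np.degrees(np.arctan2(q[0],q[1])); p=s["eef_pos"]
r=p[:2]-[534.6,162]; a=np.radians(h-90); u=np.array([np.cos(a),np.sin(a)]); n=np.array([-u[1],u[0]])
print("tool y heading",h,"pos",p,"along bar",r@u,"offset",r@n,"F",s["contact_force"],"bar heading if aligned",h-90)
c=save("scene","pics/s4.png"); t=save("top","pics/t4.png")
E
python3 k.py
```

```text
tool y heading 53.61697649788874 pos [643.30258161 108.70257905 119.25161684] along bar 119.12812684349116 offset 21.572105198627085 F [0.30080685 0.57150353 0.13238206] bar heading if aligned -36.38302350211126
```

```bash
python3 - <<'E'
from h import *
c=load("pics/s4.npz"); cv2.imwrite("pics/s4c.png",cv2.resize(c["color"][200:330,270:430],None,fx=4,fy=4,interpolation=cv2.INTER_CUBIC))
E
```

```text
(no output)
```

View pics/s4c.png

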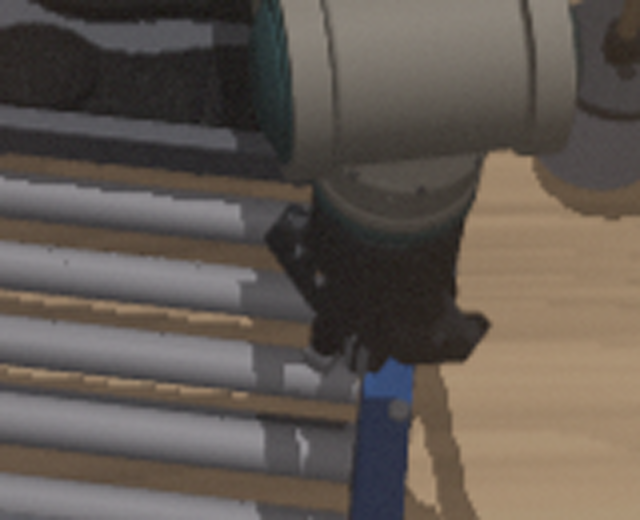

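The knob at (322,335) and the bar's end have moved inward ahead of the fingers, so the swing is working. I continue the arc.

Emit:
{"name": "play_rows", "arguments": {"commands": [[1,[-0.034,-0.21,0],0.089],[1,[-0.034,-0.21,0],0.089],[1,[-0.034,-0.21,0],0.089],[1,[-0.034,-0.21,0],0.089],[1,[-0.034,-0.21,0],0.089],[1,[-0.034,-0.21,0],0.089],[1,[-0.034,-0.21,0],0.089],[1,[-0.034,-0.21,0],0.089],[1,[-0.034,-0.21,0],0.089],[1,[-0.034,-0.21,0],0.089],[1,[-0.034,-0.21,0],0.089],[1,[-0.034,-0.21,0],0.089],[1,[-0.034,-0.15,0],0.06],[1,[0,0,0],0]]}}

```text
clock: 11.65
eef_pos: [562.3, 43.4, 118.9]
ee_rot: [0.688, 0.726, 0.0, 0.0]
contact_force: [0.1, -0.4, -0.0]
grip_width: -0.1
grip_force: 0.0
```

```bash
python3 k.py
```

```text
tool y heading 3.109957819546665 pos [562.33144011  43.38768103 118.85323012] along bar 119.94212936979189 offset 21.25560122322061 F [ 0.13256879 -0.40797419 -0.03538114] bar heading if aligned -86.89004218045334
```

Emit:
{"name": "play_rows", "arguments": {"commands": [[1,[-0.018,-0.105,0],0.044],[1,[-0.018,-0.105,0],0.044],[1,[-0.018,-0.105,0],0.044],[1,[-0.018,-0.105,0],0.044],[1,[-0.01,-0.06,0],0.03],[1,[0,0,0],0]]}}

```text
clock: 12.25
eef_pos: [543.6, 40.4, 118.7]
ee_rot: [0.744, 0.668, 0.0, 0.0]
contact_force: [-0.8, 0.5, -0.1]
grip_width: -0.0
grip_force: 0.0
```

```bash
python3 k.py
```

```text
tool y heading -6.129783733396053 pos [543.60831423  40.3514251  118.65056721] along bar 119.9911415899316 offset 21.946558751429695 F [-0.79612719  0.50524993 -0.11395704] bar heading if aligned -96.12978373339605
```

Remaining angle is about 2° plus any contact gap. I'll push straight along tool -y in small steps until the stop is felt.

Emit:
{"name": "play_rows", "arguments": {"commands": [[1,[0,-0.04,0],0.02],[1,[0,-0.03,0],0.02],[1,[0,-0.03,0],0],[1,[0,-0.03,0],0],[1,[0,0,0],0]]}}

```text
clock: 12.77
eef_pos: [539.6, 40.5, 118.7]
ee_rot: [0.755, 0.656, 0.002, 0.002]
contact_force: [9.0, -1.1, -4.1]
grip_width: -0.1
grip_force: 4.5
```

Emit:
{"name": "play_rows", "arguments": {"commands": [[1,[0,-0.03,0],0],[1,[0,0,0],0]]}}

```text
clock: 12.93
eef_pos: [539.4, 40.6, 118.8]
ee_rot: [0.755, 0.656, 0.003, 0.003]
contact_force: [15.0, -2.2, -6.2]
grip_width: -0.2
grip_force: 7.3
```

Emit:
{"name": "play_rows", "arguments": {"commands": [[1,[0,0.03,0],0],[1,[0,0.04,0],0],[1,[0,0.2,0],0],[1,[0,0.4,0],0],[1,[0,0,-0.6],0],[1,[0,0,-0.8],0],[1,[0,0,-0.8],0],[1,[0,0,-0.5],0],[1,[0.8,0,0],0],[1,[0.8,0,0],0],[1,[0.8,0,0],0],[1,[0.8,0,0],0],[1,[0.8,0,0],0],[1,[0.8,0,0],0],[1,[0.8,0,0],0],[1,[0.8,0,0],0],[1,[0.4,0,0],0],[1,[0,0,0],0]]}}

```text
clock: 14.43
eef_pos: [600.8, 310.2, 225.3]
ee_rot: [0.753, 0.658, -0.001, -0.001]
contact_force: [-0.3, -0.1, -0.1]
grip_width: -0.3
grip_force: 0.0
```

```bash
python3 - <<'E'
from h import *
c=save("scene","pics/s5.png"); t=save("top","pics/t5.png"); s=arm.read_state(); print(s["eef_pos"],s["contact_force"])
ys,xs=np.mgrid[150:380,240:430]; d=depthpts(t,np.c_[xs.ravel(),ys.ravel()]).reshape(*xs.shape,3); z=d[...,2]
n,l,st,_=cv2.connectedComponentsWithStats(((z>100)&(z<116)).astype(np.uint8))
for i in range(1,n):
    if st[i][4]>60:
        q=d[l==i]; r=cv2.minAreaRect(q[:,:2].astype(np.float32)); print(st[i],np.median(q[:,2]).round(1),np.round(r[0],1),np.round(r[1],1),round(r[2],2))
a=cv2.resize(c["color"][130:310,200:420],(400,500),interpolation=cv2.INTER_CUBIC); b=cv2.resize(t["color"][140:370,220:420],(400,500),interpolation=cv2.INTER_CUBIC)
cv2.imwrite("pics/st5.png",np.hstack([a,b]))
E
```

```text
[601.36958155 306.8642701  225.81398622] [-0.21843138 -0.7156671   0.54359278]
[ 15  77  57  15 320] 113.9 [528.4 110.3] [125.6  22.3] 83.88
[  21   92  142  112 3100] 111.3 [383.9   6.9] [290.7 219.4] 81.76
```

View pics/st5.png

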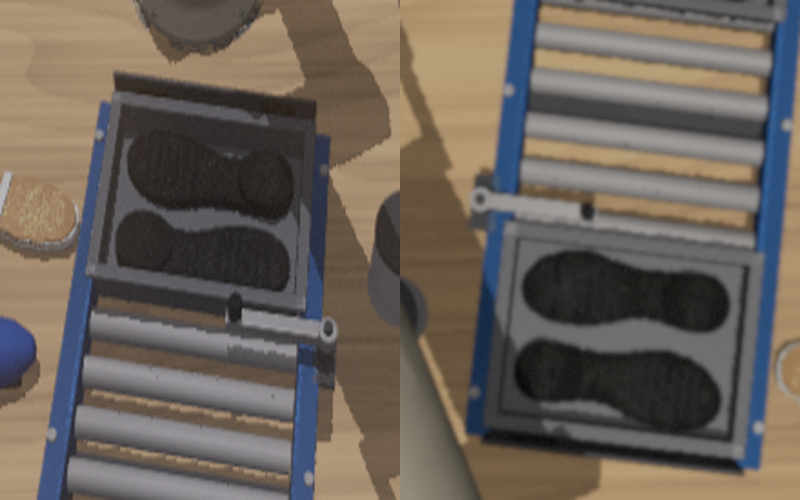

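The tray's near rim touches the bumpers, since the rim blob now merges with them (219 mm deep). Both soles are in, and the bar lies across behind the far rim. One quick check of the bar's angle before handing in.

```bash
python3 - <<'E'
from h import *
t=load("pics/t5.npz"); g=cv2.cvtColor(t["color"],cv2.COLOR_BGR2GRAY)
x0,y0=304,230; k=g[y0:y0+14,x0:x0+20]; n,l,s,cc=cv2.connectedComponentsWithStats((k<50).astype(np.uint8)); i=1+np.argmax(s[1:,4]); p=cc[i]+[x0,y0]
w=onplane(t,p,138)[0]; v=w[:2]-[534.7,161.6]; print(p,s[i],w,np.hypot(*v),"bar heading",np.degrees(np.arctan2(v[1],v[0])),"expected -98.1")
m=((lambda z:(z>111)&(z<117))(depthpts(t,np.c_[np.mgrid[225:245,258:312][1].ravel(),np.mgrid[225:245,258:312][0].ravel()])[:,2]))
q=depthpts(t,np.c_[np.mgrid[225:245,258:312][1].ravel(),np.mgrid[225:245,258:312][0].ravel()])[m][:,:2].astype(np.float32)
f=cv2.fitLine(q,cv2.DIST_HUBER,0,.01,.01).ravel(); print("bar line",np.degrees(np.arctan2(f[1],f[0])),f)
E
```

```text
[313.16666667 236.41666667] [ 7  4  5  6 24] [518.87978584  43.72871403 138.        ] 118.92821041873447 bar heading -97.64432809759212 expected -98.1
bar line 82.99674 [1.21925645e-01 9.92539227e-01 5.25017883e+02 1.04710083e+02]
```

The knob gives a bar heading of -97.6° against an expected -98.1°, and the stop was felt at 15 N, so the keeper is closed.

```bash
python3 -c "
from station import arm
print(arm.sign_off())"
```

```text
the job is handed in; nothing more can be done
None
```

The front tray rests against the end-stop bumpers with both soles in it, the keeper is swung fully across onto its stop behind it, and I handed the job in at about 14.5 s; nothing else was touched.

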